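# Open the two-dial lock of the specimen case

## Robot

A 6-joint arm with a two-finger parallel gripper is mounted at the origin on a cart in front of the work surface, level with it; the furniture and walls round the work are solid. World frame = base frame: x ahead of the robot, y to its left, z up, the work surface at z = 0. Lengths are in m, angles in rad, forces in N, time in s.
With the tool pointing down it reaches from about 0.35 to 0.775 m from the base axis. Payload 7.3 kg.
Tool frame: the origin (TCP) lies on the centre line of the jaws, within the pads' length; the fingertips stand 17 mm ahead of it and the grasp point (between the pads) lies 2 mm behind it (robot.tip_extent is the distance from the TCP to the fingertips, in m); z points along the fingers, y is the line along which they close (so a half turn about z gives the same grasp; the last joint's range is limited). The gripper opens to 92 mm and grips with 3 to 60 N. Pads are 19 mm wide; open, the fingers measure 130 mm over their backs; the gripper's body (75 mm by 190 mm) begins 47 mm behind the grasp point.
Start: joints at [0.989, 0.342, 1.524, -0, 1.275, -0.146], TCP at [0.222, 0.476, 0.244] pointing down, gripper open.
Joint ranges: [-2.53, 2.53], [-0.77, 2.02], [0.04, 2.7], [-1, 4.14], [0.28, 2.66], [-3.11, 3.11]. Speed limits (rad/s): [2.57, 2.57, 3.14, 3.14, 3.14, 3.14].

## Interface

Orientations are given as [roll, pitch, yaw] about the fixed x, y, z axes, in that order (R = Rz(yaw) Ry(pitch) Rx(roll)).
In Python, from cell import robot gives the robot as it stands.
- The arm moves only by the tool step_arm, never from a script. Its argument "motion" is a list of rows, each a list of 2 entries, a list of its own where there are three numbers: the shift along the tool's x, y, z in units of 60 mm (1.0 is 60 mm), then the turn about the tool's z in rad. In form: [[[x, y, z], spin], ...]. A call has 1 to 10 rows; each row is the pose to reach, as a shift and turn from the pose commanded when the call began, along the tool's axes at that moment; what a row does not reach only later rows make up. A row lasts 1/8 s, in which the tool goes at most 62.5 mm and 10.7 degrees, less where a joint would pass 70% of its speed; a pose out of reach is approached as far as the arm can. A call with a gripper value outside its range is refused whole. "hand" is the closure in counts, from 0 (fully open) to 255 (shut), set as the call begins (left out, the last holds). The fingers move at their own pace and stop on an object; "squeeze" is the grip in N (left out, the last holds). Time passes only in rows, so rows that repeat a pose let the fingers close. It gives the time, the measured TCP pose, the force, the opening and the grip force at its end, in the units of the state.
- robot.observe(): the state, without advancing time (a new reading comes with each control period).
- robot.read_camera(name): name is "scene" or "top" or "wrist"; returns a dict with "pixels" (420x560x3 uint8, red, green, blue), "intrinsics" (3x3 intrinsics, pixels), "xyz" and "rotation" of the camera in the world; the wrist camera has in their place "T_tool_cam" (4x4, takes a point from camera to tool coordinates, whose origin is the TCP and whose axes are the flange's). Camera axes: x right, y up, looking along -z (the intrinsics and any distortion apply to the point x, -y, -z); pixel columns grow to the right and rows downward; lengths in m; the calibration is good to about 2 mm. A picture is of the moment at which its call begins: read the wrist's pose just before it. There is no depth.
- robot.hand_in(): hands the job in; it is judged then, once.
The state is a dict: "time": time; "qpos": joint angles; "qvel": joint speeds; "joint_efforts": joint torques, N m; "tool_pos": TCP position; "tool_rot": TCP orientation; "contact_force": force on the tool from outside, world axes, zero at the start; "torque": the same for the moment, N m; "opening": finger opening in m; "grip_force": force on a finger pad.
Only numpy, scipy, OpenCV 4.12 (cv2) and the standard library are available. Lean on these libraries where they do the work, as an engineer would, in place of code of your own. Each camera call takes 0.05 s, during which the arm holds its last target. There are 200 camera calls.

## Task

Unlock the blue specimen case: turn both black dials of the lock block on its front, feeling for the notch clicks, until each white pointer stands in its notch at its red mark, then, without forcing it, pull the brass shackle straight up out of the block. Hold the shackle upright and still with its bar about 25 cm above the worktop, to present it to a colleague, and finish while holding it there in the gripper, touching nothing else. Leave the dials at their marks and do not disturb the other things on the bench.

Things in the scene. Friction and masses are not known exactly. Their poses are not given: they have to be found in the camera images.
- lock_case: Fixed blue case with an aluminium lock block on its front. Origin on the worktop under the block's middle; x toward the case behind, y left, z up. Block 76 (x) x 180 (y) x 60 (z) mm; the case spans x 38 to 130, y -95 to 95 mm, 60 high. Dials at y = +54 and -54 mm, shackle between them at y = 0. A 3 mm hasp strap lies on the block under the shackle bar. Body includes the dials.
- dial_left_grip (a point): Centre of the left (case +y) dial's grip cap: upright black fluted cylinder, 30 mm across, 28 mm high, top 124 mm above the worktop; pinch it across any diameter. Below it an 18 mm stem and a 44 mm skirt. A white pointer line runs over the cap top to its rim, down its side and on the skirt. Cannot lift off.
- dial_left (a joint): Angle about the upright axis of its cap, rad, anticlockwise from above positive, range -2.6 to 2.6. 0 = white pointer at the red mark on the block's front (case -x), this side unlocked; starts in a notch, -0.52 to -2.09. A spring clicks it into a notch every 0.524 rad (0 is one). Turning takes up to 0.12 N m. Within 0.15 of 0 the shackle's leg passes; at other notches it is held.
- dial_right_grip (a point): Centre of the right (case -y) dial's grip cap: upright black fluted cylinder, 30 mm across, 28 mm high, top 124 mm above the worktop; pinch it across any diameter. Below it an 18 mm stem and a 44 mm skirt. A white pointer line runs over the cap top to its rim, down its side and on the skirt. Cannot lift off.
- dial_right (a joint): Angle about the upright axis of its cap, rad, anticlockwise from above positive, range -2.6 to 2.6. 0 = white pointer at the red mark on the block's front (case -x), this side unlocked; starts in a notch, +0.52 to +2.09. A spring clicks it into a notch every 0.524 rad (0 is one). Turning takes up to 0.12 N m. Within 0.15 of 0 the shackle's leg passes; at other notches it is held.
- shackle_bar (a point): Centre of the grip bar of the loose brass U shackle (0.1 to 0.21 kg): bar 10 (x) x 44 (y) x 12 (z) mm; seated, its axes are the case's and it is 90 mm above the worktop, 27 mm from strap to centre, 28 mm lower at its top than the dial caps. Two 8 mm legs at y = +-16 mm reach 74 mm down, with lugs out to y = +-28. In slots 44 mm deep with 1 to 2 mm play; free once raised 44 mm.
- standard_2: Bystander, not to be disturbed: white plastic bottle, 47x47x92 mm, pale blue label; origin at the centre of its underside.
- reagent_b: Bystander, not to be disturbed: small brown bottle with a red cap, 43x43x85 mm; origin at the centre of its underside.
- log_book: Bystander, not to be disturbed: dark blue pocket book lying flat, 106x76x10 mm; origin at the centre of its underside.
- timer: Bystander, not to be disturbed: white countdown timer lying flat, 62x62x18 mm; origin at the centre of its underside.
- shackle: The shackle as a whole; origin midway between its foot ends, 74 mm below shackle_bar, same axes.

How it is judged:
On the way, in this order (a step that is already met when the one before it is completed fails the run):
1. both dials are turned to their marks while the shackle is still down in the block (value of joint dial_left between -0.15 and 0.15 rad and value of joint dial_right between -0.15 and 0.15 rad and height (world z) of shackle_bar below 0.1 m), for 0.2 s.
2. the shackle is out of the block, in the fingers (height (world z) of shackle_bar above 0.145 m and contact force between the fingers and shackle above 1 N and contact force between shackle and lock_case below 0.1 N), for 0.2 s.
At the end, for the whole second after the job is handed in: The shackle is held still in the fingers, out of the lock and touching it no more, its bar 0.20 to 0.32 m above the worktop and its legs within 0.35 rad of vertical; both dials still within 0.15 rad of their marks; the robot touches no part of the case (value of joint dial_left between -0.15 and 0.15 rad and value of joint dial_right between -0.15 and 0.15 rad and height (world z) of shackle_bar between 0.2 and 0.32 m and angle between shackle_bar's own z axis and vertical below 0.35 rad and contact force between the fingers and shackle above 1 N and contact force between each of shackle, the arm, the fingers and lock_case below 0.1 N and linear speed of shackle below 0.03 m/s); the arm keeps its last pose, push and grip.
It fails at once if the shackle is forced: more than 40 N between it and the lock (contact force between shackle and lock_case above 40 N).
It fails at once if a bystander is moved by more than 30 mm (distance of any of standard_2, reagent_b, log_book, timer from where it was at the start of the episode above 0.03 m).
It also fails if it takes over 64 s, if anything falls off the work surface, if the arm or the gripper's body presses on something with over 40 N, if the wrist force passes 120 N, or if a joint passes its speed limit or range.

## Working session

There is one attempt and no reset: what is moved stays moved. The work goes in short steps, Python scripts to look and compute and a tool call to move; the robot and the scene stay as the last step left them, time stands still between calls to the robot, and variables do not carry over. Pictures are saved under pics/ and viewed, at most 11 in all, crops included, and the job is handed in when it is done.

Besides the shell and the picture viewer there is one more tool, called after "Request:" as name(argument=value, ...) on one line, values as JSON. step_arm: Moves the arm, as the interface text tells. Its arguments: {"type":"object","properties":{"motion":{"type":"array"},"hand":{"type":"number"},"squeeze":{"type":"number"}},"required":["motion"]}

```bash
mkdir -p pics; ls; python3 - <<'E'
from cell import robot
import cv2,numpy as np
s=robot.observe();print(s)
for n in("top","scene"):
    d=robot.read_camera(n);cv2.imwrite(f"pics/{n}0.png",d["pixels"][:,:,::-1]);print(n,d["intrinsics"],d["xyz"],d["rotation"],[k for k in d])
    np.savez(f"{n}0.npz",**{k:np.array(v) for k,v in d.items()})
E
```

```text
pics
{'time': 0.0, 'qpos': array([ 9.88955803e-01,  3.42720745e-01,  1.52505758e+00, -1.69174550e-05,
        1.27536876e+00, -1.46021726e-01]), 'qvel': array([ 2.59453009e-05, -1.45137826e-03, -1.47496630e-03,  9.04995293e-05,
        6.12613603e-04, -2.75521122e-04]), 'joint_efforts': array([-9.63069488e-05, -4.31255150e+01, -2.44218725e+01,  7.16517703e-02,
        5.61318209e-02, -2.21439227e-04]), 'tool_pos': array([0.22140725, 0.47559717, 0.24303181]), 'tool_rot': array([-3.14005241e+00, -2.10169684e-04,  2.70577863e+00]), 'contact_force': array([ 1.03268442, -0.34165485, -0.2743929 ]), 'torque': array([-0.04368036, -0.00580823,  0.03872961]), 'grip_force': 0.0, 'opening': 0.09191928571528915}
top [[468.35770799   0.         290.67628228]
 [  0.         468.35770799 215.18045445]
 [  0.           0.           1.        ]] [0.51057618 0.1408342  0.96013374] [ 0.10074365 -0.0126336  -1.58149576] ['pixels', 'intrinsics', 'xyz', 'rotation']
scene [[447.40698207   0.         279.39880634]
 [  0.         447.40698207 203.04847952]
 [  0.           0.           1.        ]] [ 0.0138002  -0.37559679  0.48545981] [ 1.11408736  0.02087077 -0.86062132] ['pixels', 'intrinsics', 'xyz', 'rotation']
```

View pics/top0.png

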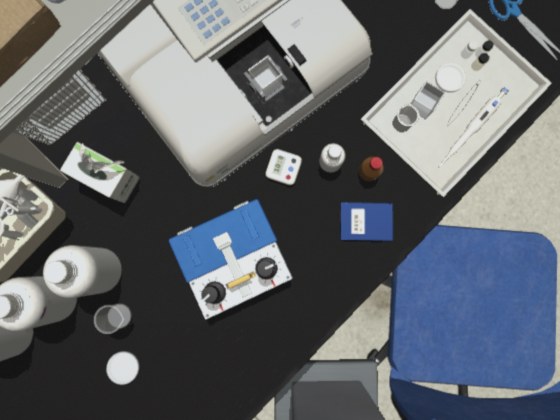

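View pics/scene0.png

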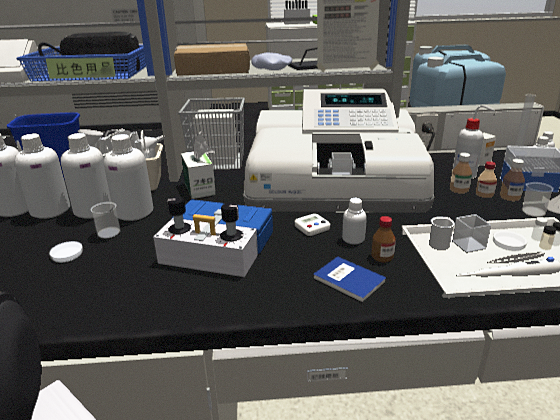

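The top view shows the block with its dials at about (213,292) and (267,267), the brass bar at (240,281), and red marks near (221,307) and (272,285). The scene view shows the same block from the front, clear of the bystanders on its right.

```bash
cat > h.py <<'E'
import numpy as np,cv2
from scipy.spatial.transform import Rotation as R
def ray(K,C,Rm,uv,z):
    p=np.linalg.inv(K)@np.array([uv[0],uv[1],1.]);d=Rm@np.array([p[0],-p[1],-p[2]])
    return C+d*(z-C[2])/d[2]
def proj(K,C,Rm,P):
    q=Rm.T@(np.asarray(P)-C);q=K@np.array([q[0],-q[1],-q[2]]);return q[:2]/q[2]
def wristpose(s,d):
    T=np.eye(4);T[:3,:3]=R.from_euler('xyz',s['tool_rot']).as_matrix();T[:3,3]=s['tool_pos'];T=T@np.array(d['T_tool_cam'])
    return T[:3,3],T[:3,:3]
E
python3 - <<'E'
from h import *
d=np.load('top0.npz');K,C=d['intrinsics'],d['xyz'];Rm=R.from_euler('xyz',d['rotation']).as_matrix()
im=d['pixels'];hsv=cv2.cvtColor(im,cv2.COLOR_RGB2HSV)
roi=np.zeros(im.shape[:2],bool);roi[250:325,180:300]=1
def cen(m): 
    n,l,st,c=cv2.connectedComponentsWithStats((m&roi).astype(np.uint8));return [(st[i,4],c[i].round(1)) for i in range(1,n) if st[i,4]>4]
y=cen((hsv[...,0]>15)&(hsv[...,0]<35)&(hsv[...,1]>120)&(hsv[...,2]>80))
r=cen(((hsv[...,0]<8)|(hsv[...,0]>172))&(hsv[...,1]>120)&(hsv[...,2]>80))
print('brass',y,'red',r)
for a,c in y: print('brass',ray(K,C,Rm,c,.096))
for a,c in r: print('red',ray(K,C,Rm,c,.06))
for c in((213,292),(267,267)): print(ray(K,C,Rm,c,.11))
cr=im[240:330,160:300];cv2.imwrite('pics/c0.png',cv2.resize(cr,None,fx=5.6,fy=5.6,interpolation=cv2.INTER_CUBIC)[:,:,::-1])
E
```

```text
brass [(np.int32(58), array([239.7, 280.6]))] red []
brass [0.47861456 0.22336707 0.096     ]
[0.45942854 0.26978243 0.11      ]
[0.50288973 0.17287414 0.11      ]
```

View pics/c0.png

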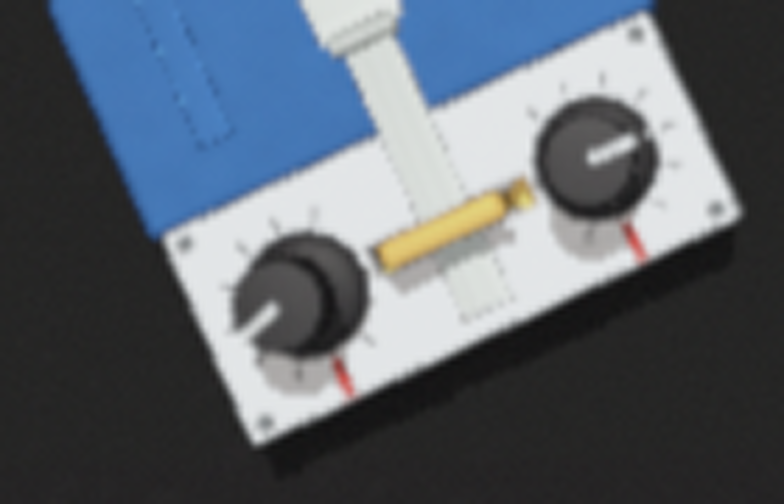

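```bash
cat >> h.py <<'E'
def plan(s,tgt,yaw=None):
    y=s['tool_rot'][2];M=R.from_euler('xyz',s['tool_rot']).as_matrix()
    d=M.T@(np.array(tgt)-s['tool_pos'])/.06
    sp=0 if yaw is None else -((yaw-y+np.pi)%(2*np.pi)-np.pi)
    print('shift',d.round(3),'spin',round(sp,3))
E
python3 - <<'E'
from h import *
from cell import robot
d=robot.read_camera('wrist');print(np.array(d['T_tool_cam']).round(3),d['intrinsics'])
s=robot.observe()
plan(s,[.46,.24,.25],2.3)
E
```

```text
[[-0.     0.955  0.295  0.081]
 [ 1.     0.     0.    -0.001]
 [ 0.     0.295 -0.955 -0.141]
 [ 0.     0.     0.     1.   ]] [[300.55348439   0.         279.82462528]
 [  0.         300.55348439 209.67258182]
 [  0.           0.           1.        ]]
shift [-5.262 -1.883 -0.112] spin 0.406
```

Request:
step_arm(motion=[[[-1,-0.35,-0.1],0.1],[[-2,-0.7,-0.1],0.2],[[-3,-1.05,-0.1],0.3],[[-4,-1.4,-0.1],0.4],[[-4.8,-1.7,-0.1],0.4],[[-5.25,-1.88,-0.1],0.4],[[-5.25,-1.88,-0.1],0.4],[[-5.25,-1.88,-0.1],0.4]])

```text
time: 1.15
tool_pos: [0.4589, 0.2412, 0.2495]
tool_rot: [-3.141, -0.001, 2.306]
contact_force: [0.8, 0.2, -0.1]
opening: 0.0918
grip_force: 0.0
```

```bash
cat > look.py <<'E'
import sys
from h import *
from cell import robot
s=robot.observe();d=robot.read_camera('wrist')
n=sys.argv[1];C,Rm=wristpose(s,d)
np.savez(n+'.npz',K=d['intrinsics'],C=C,R=Rm,pixels=d['pixels'])
cv2.imwrite(f'pics/{n}.png',d['pixels'][:,:,::-1]);print(s['tool_pos'],s['tool_rot'],s['time'],s['qpos'].round(2))
E
python3 look.py w1
```

```text
[0.45890592 0.24115789 0.24948959] [-3.14106120e+00 -7.33988683e-04  2.30589272e+00] 1.15 [ 0.34  0.33  1.53  0.    1.28 -0.4 ]
```

View pics/w1.png

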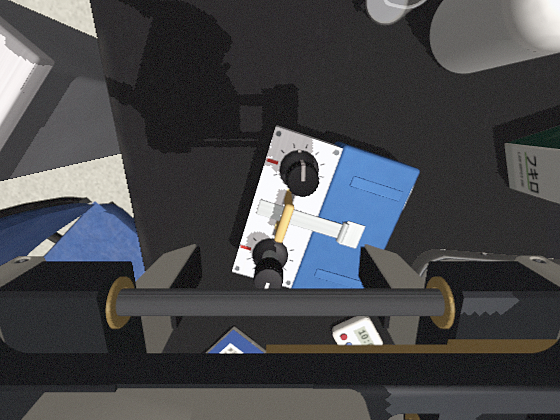

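The wrist view shows the left dial cap at about (303,173) with its pointer up/down, the bar at (285,218), red marks at (272,161) and (245,247), and the right dial partly behind the gripper at (268,280).

```bash
cat > rect.py <<'E'
from h import *
def rect(im,K,C,Rm,z,c,half=.08,px=300):
    # image: up=+x world, left=+y world
    g=np.linspace(half,-half,px);X,Y=np.meshgrid(c[0]+g,c[1]+g,indexing='ij')
    P=np.stack([X,Y,np.full_like(X,z)],-1)-C;q=P@Rm
    u=K[0,0]*q[...,0]/-q[...,2]+K[0,2];v=K[1,1]*-q[...,1]/-q[...,2]+K[1,2]
    return cv2.remap(im,u.astype(np.float32),v.astype(np.float32),cv2.INTER_CUBIC)
E
python3 - <<'E'
from rect import *
t=np.load('top0.npz');t=(t['pixels'],t['intrinsics'],t['xyz'],R.from_euler('xyz',t['rotation']).as_matrix())
w=np.load('w1.npz');w=(w['pixels'],w['K'],w['C'],w['R'])
for n,v in(('t',t),('w',w)):
    hsv=cv2.cvtColor(rect(*v,.06,(.48,.223),.15,600),cv2.COLOR_RGB2HSV).astype(int)
    m=((hsv[...,0]<8)|(hsv[...,0]>172))&(hsv[...,1]>120)&(hsv[...,2]>90)
    k,l,st,c=cv2.connectedComponentsWithStats(m.astype(np.uint8))
    for i in range(1,k):
        if st[i,4]>15: print(n,'red',st[i,4],.48+.15-c[i][1]*.3/599,.223+.15-c[i][0]*.3/599)
    hsv=cv2.cvtColor(rect(*v,.096,(.48,.223),.05,600),cv2.COLOR_RGB2HSV).astype(int)
    m=(hsv[...,0]>12)&(hsv[...,0]<35)&(hsv[...,1]>90)&(hsv[...,2]>150)
    k,l,st,c=cv2.connectedComponentsWithStats(m.astype(np.uint8));i=1+st[1:,4].argmax()
    (cx,cy),wh,a=cv2.minAreaRect(np.argwhere(l==i)[:,::-1].astype(np.float32));print(n,'bar',.53-cy*.1/599,.273-cx*.1/599,np.array(wh)*.1/599,a)
L,Rr=(.4575,.27),(.502,.174)
a=np.hstack([rect(*v,.124,c,.04,300) for v,c in((t,L),(w,L))]);b=np.hstack([rect(*v,.124,c,.04,300) for v,c in((t,Rr),(w,Rr))])
o=np.vstack([a,b]);
for i in(150,450): cv2.drawMarker(o,(i,150),(0,255,0),0,12);cv2.drawMarker(o,(i,450),(0,255,0),0,12)
cv2.imwrite('pics/r1.png',o[:,:,::-1])
E
```

```text
t red 44 0.4733867051145849 0.164322658977083
t red 52 0.42935790419930653 0.2629512007191473
t bar 0.4784725519094324 0.22548299472917105 [0.0091541  0.04426205] 65.41841888427734
w red 153 0.47311434089495563 0.1621911355527186
w red 149 0.42842578794635355 0.26038613572957164
w bar 0.4776197613698613 0.22438762255940892 [0.00955663 0.04335796] 65.75079345703125
```

View pics/r1.png

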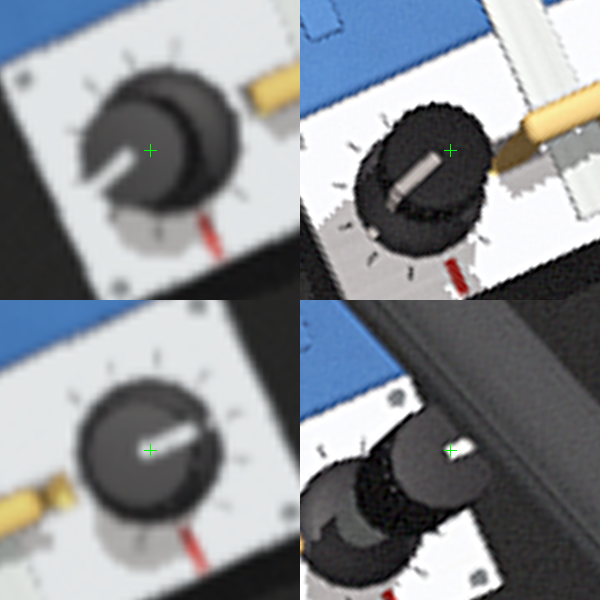

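The rectified crops show both cap centres (137,153)/(437,152) on the left and (142,450) on the right, within 1–2 mm of the geometric prediction. The left pointer is about −74° from its mark and the right about +86°.

```bash
python3 - <<'E'
from h import *
from cell import robot
plan(robot.observe(),[.4562,.2738,.117])
E
```

```text
shift [0.426 0.331 2.21 ] spin 0
```

Request:
step_arm(motion=[[[0.43,0.33,0.6],0],[[0.43,0.33,1.2],0],[[0.43,0.33,1.7],0],[[0.43,0.33,2.1],0],[[0.43,0.33,2.2],0],[[0.43,0.33,2.2],0],[[0.43,0.33,2.2],0]])

```text
time: 2.08
tool_pos: [0.4574, 0.2737, 0.1189]
tool_rot: [3.139, 0.001, 2.306]
contact_force: [0.1, -0.7, 0.2]
opening: 0.0917
grip_force: 0.0
```

Request:
step_arm(motion=[[[0,0,0],0],[[0,0,0],0],[[0,0,0],0],[[0,0,0],0],[[0,0,0],0],[[0,0,0],0]], hand=255, squeeze=12)

```text
time: 2.82
tool_pos: [0.457, 0.2731, 0.1177]
tool_rot: [3.142, -0.0, 2.306]
contact_force: [0.7, 0.3, -0.3]
opening: 0.036
grip_force: 0.0
```

Request:
step_arm(motion=[[[0,0,0],0],[[0,0,0],0],[[0,0,0],0],[[0,0,0],0]], squeeze=25)

```text
time: 3.32
tool_pos: [0.4572, 0.2733, 0.1178]
tool_rot: [3.141, 0.0, 2.306]
contact_force: [2.1, 3.2, -2.1]
opening: 0.0295
grip_force: 25.0
```

Request:
step_arm(motion=[[[0,0,0],-0.12],[[0,0,0],-0.24],[[0,0,0],-0.36],[[0,0,0],-0.48],[[0,0,0],-0.6],[[0,0,0],-0.72],[[0,0,0],-0.84],[[0,0,0],-0.94],[[0,0,0],-1.04],[[0,0,0],-1.04]])

```text
time: 4.58
tool_pos: [0.4571, 0.2732, 0.1177]
tool_rot: [3.141, 0.0, -2.938]
contact_force: [1.0, 2.4, -2.3]
opening: 0.0296
grip_force: 25.0
```

```bash
python3 look.py w2; python3 - <<'E'
from cell import robot
s=robot.observe();print(s['torque'],s['contact_force'])
E
```

```text
[0.45707887 0.27323089 0.1177315 ] [ 3.14147611e+00  4.17159275e-04 -2.93811266e+00] 4.575 [ 0.39  0.49  1.67  0.    0.98 -1.38]
[ 0.3591476  -0.32710479  0.1257237 ] [ 2.3156094   2.21811397 -1.9565641 ]
```

View pics/w2.png

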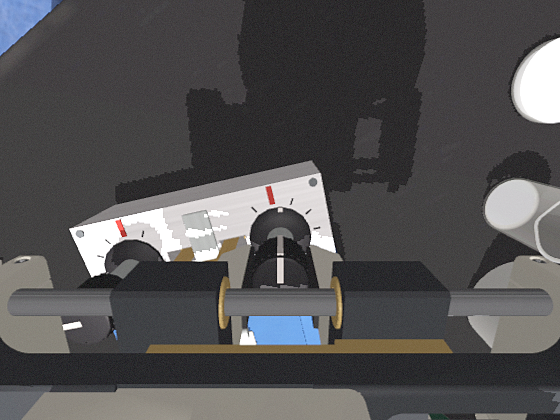

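The skirt pointer is at (280,210) and the red mark at (270,195), so roughly 0.22 rad is left.

Request:
step_arm(motion=[[[0,0,0],-0.11],[[0,0,0],-0.22],[[0,0,0],-0.22],[[0,0,0],-0.22]])

```text
time: 5.12
tool_pos: [0.4571, 0.2732, 0.1178]
tool_rot: [-3.142, 0.0, -2.72]
contact_force: [3.3, 1.3, -2.6]
opening: 0.0294
grip_force: 25.0
```

```bash
python3 look.py w3; python3 - <<'E'
from h import *
from cell import robot
s=robot.observe();print(s['torque'],s['contact_force'],s['tool_rot'][2])
d=np.load('w3.npz');im=d['pixels'];print(proj(d['K'],d['C'],d['R'],[.4562,.2738,.075]))
cv2.imwrite('pics/c3.png',cv2.resize(im[160:300,200:360],None,fx=4,fy=4,interpolation=cv2.INTER_CUBIC)[:,:,::-1])
E
```

```text
[0.45709399 0.27317835 0.11775376] [-3.14156264e+00  4.43490993e-04 -2.72023156e+00] 5.125 [ 0.39  0.49  1.67 -0.    0.98 -1.6 ]
[ 0.34630713 -0.49814578  0.05213567] [ 3.0223358   2.41047472 -2.95006808] -2.7196049988771676
[280.91253609 244.58468046]
```

View pics/c3.png

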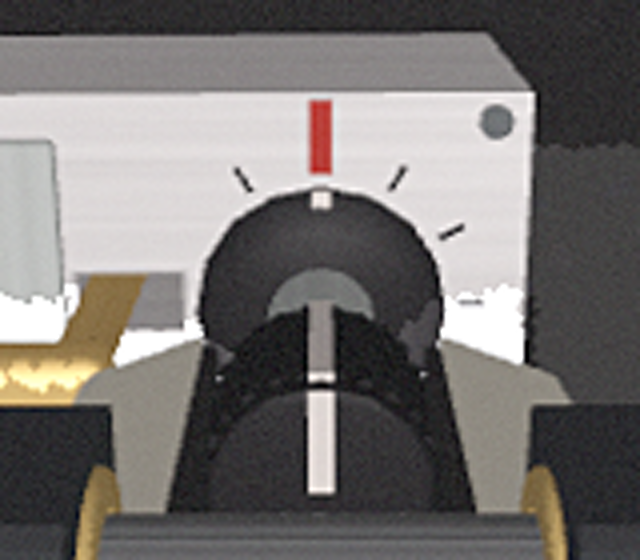

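The left pointer (320,200 in the crop) is in line with its red mark (320,135). I'll release, rise and check it.

Request:
step_arm(motion=[[[0,0,0],0],[[0,0,0],0],[[0,0,0],0],[[0,0,-0.5],0],[[0,0,-1.0],0],[[0,0,-1.0],0]], hand=0)

```text
time: 5.92
tool_pos: [0.458, 0.2736, 0.1799]
tool_rot: [-3.141, 0.005, -2.718]
contact_force: [-1.0, 0.1, -0.6]
opening: 0.0853
grip_force: 0.0
```

```bash
python3 look.py w4; python3 - <<'E'
from rect import *
from cell import robot
s=robot.observe();plan(s,[.5012,.1762,.178],2.306+np.pi/2)
d=np.load('w4.npz');w=(d['pixels'],d['K'],d['C'],d['R'])
t=robot.read_camera('top');t=(t['pixels'],t['intrinsics'],t['xyz'],R.from_euler('xyz',t['rotation']).as_matrix())
L=(.4562,.2738)
o=np.hstack([rect(*v,z,L,.04,260) for v,z in((w,.124),(w,.068),(t,.124))])
for i in(130,390,650): cv2.drawMarker(o,(i,130),(0,255,0),0,12)
cv2.imwrite('pics/r4.png',o[:,:,::-1])
E
```

```text
[0.45799737 0.27360347 0.17989889] [-3.14147076  0.00465342 -2.71752021] 5.925 [ 0.39  0.41  1.6   0.    1.12 -1.6 ]
shift [-0.004 -1.776  0.006] spin -0.311
```

View pics/r4.png

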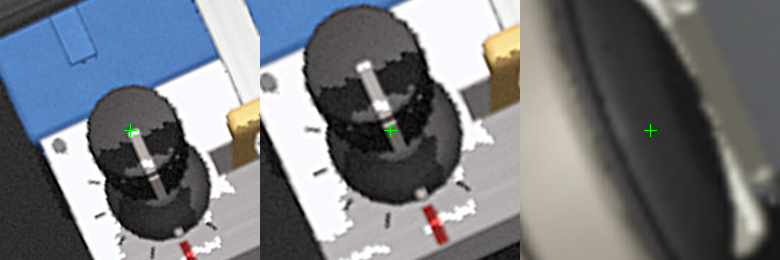

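The left pointer stays at its mark after release (skirt tick at (420,192), red mark at (432,222)). Next is the right dial.

Request:
step_arm(motion=[[[0,-0.9,0],-0.15],[[0,-1.78,0],-0.3],[[0,-1.78,0],-0.3],[[0,-1.78,0.5],-0.3],[[0,-1.78,1.0],-0.3],[[0,-1.78,1.02],-0.3],[[0,-1.78,1.02],-0.3]])

```text
time: 6.9
tool_pos: [0.5009, 0.1764, 0.1169]
tool_rot: [3.141, 0.0, -2.417]
contact_force: [1.0, 0.6, 0.7]
opening: 0.0918
grip_force: 0.0
```

Request:
step_arm(motion=[[[0,0,0],0],[[0,0,0],0],[[0,0,0],0],[[0,0,0],0],[[0,0,0],0],[[0,0,0],0],[[0,0,0],0],[[0,0,0],0],[[0,0,0],0]], hand=255)

```text
time: 8.02
tool_pos: [0.5017, 0.1749, 0.1166]
tool_rot: [-3.14, 0.0, -2.417]
contact_force: [2.7, -6.0, -1.5]
opening: 0.0292
grip_force: 25.0
```

```bash
python3 look.py w5
```

```text
[0.50165371 0.17490052 0.11655567] [-3.13973158e+00  1.96547585e-04 -2.41732952e+00] 8.025 [ 0.19  0.49  1.68 -0.    0.97 -2.1 ]
```

Turn clockwise (positive spin) by about 1.5 rad.

Request:
step_arm(motion=[[[0,0,0],0.12],[[0,0,0],0.24],[[0,0,0],0.36],[[0,0,0],0.48],[[0,0,0],0.6],[[0,0,0],0.72],[[0,0,0],0.84],[[0,0,0],0.96],[[0,0,0],1.08],[[0,0,0],1.08]])

```text
time: 9.32
tool_pos: [0.5016, 0.1753, 0.1166]
tool_rot: [-3.142, 0.002, 2.787]
contact_force: [3.9, -3.8, -1.6]
opening: 0.0297
grip_force: 25.0
```

Request:
step_arm(motion=[[[0,0,0],0.12],[[0,0,0],0.24],[[0,0,0],0.36],[[0,0,0],0.42],[[0,0,0],0.42]])

```text
time: 9.95
tool_pos: [0.5017, 0.1754, 0.1166]
tool_rot: [3.141, 0.001, 2.368]
contact_force: [3.8, -2.6, -1.9]
opening: 0.0293
grip_force: 25.0
```

```bash
python3 look.py w6; python3 - <<'E'
from rect import *
from cell import robot
s=robot.observe();print(s['torque'],s['contact_force'])
d=np.load('w6.npz');w=(d['pixels'],d['K'],d['C'],d['R'])
o=np.hstack([rect(*w,.066,(.5008,.176),.045,400),rect(*w,.124,(.5008,.176),.045,400)])
for i in(200,600): cv2.drawMarker(o,(i,200),(0,255,0),0,12)
cv2.imwrite('pics/r6.png',o[:,:,::-1])
E
```

```text
[0.50169816 0.17540535 0.11657141] [3.14068597e+00 1.41834439e-03 2.36814269e+00] 9.95 [ 0.19  0.49  1.68 -0.    0.97 -0.6 ]
[-0.48168735 -0.69990382 -0.06580556] [ 4.19296314 -3.49621034 -2.15757746]
```

View pics/r6.png

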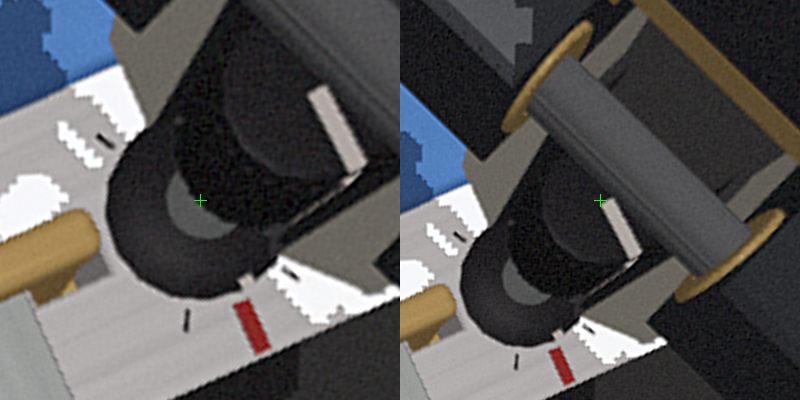

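The right pointer on the cap ((605,203)→(632,255)) points within about 3° of the mark direction, and its skirt tick (247,283) meets the red mark (250,320). I'll release it and let it settle.

Request:
step_arm(motion=[[[0,0,0],0],[[0,0,0],0],[[0,0,0],0],[[0,0,-0.6],0],[[0,0,-1.3],0],[[0,0,-1.3],0]], hand=0)

```text
time: 10.75
tool_pos: [0.5025, 0.1763, 0.1978]
tool_rot: [3.136, 0.004, 2.367]
contact_force: [0.4, -0.1, -0.6]
opening: 0.0849
grip_force: 0.0
```

```bash
python3 look.py w7; python3 - <<'E'
from rect import *
from cell import robot
s=robot.observe();plan(s,[.478,.225,.192],.424+np.pi/2);plan(s,[.478,.225,.09],.424+np.pi/2)
d=np.load('w7.npz');w=(d['pixels'],d['K'],d['C'],d['R'])
o=rect(*w,.066,(.48,.22),.1,590)
cv2.imwrite('pics/r7.png',o[:,:,::-1])
for z in (.096,):
    hsv=cv2.cvtColor(rect(*w,z,(.48,.223),.05,600),cv2.COLOR_RGB2HSV).astype(int)
    m=(hsv[...,0]>12)&(hsv[...,0]<35)&(hsv[...,1]>90)&(hsv[...,2]>150)
    k,l,st,c=cv2.connectedComponentsWithStats(m.astype(np.uint8));i=1+st[1:,4].argmax()
    (cx,cy),wh,a=cv2.minAreaRect(np.argwhere(l==i)[:,::-1].astype(np.float32));print('bar',.53-cy*.1/599,.273-cx*.1/599,np.array(wh)*.1/599,a)
E
```

```text
[0.50250878 0.17634542 0.19779798] [3.13583029 0.0036654  2.36654542] 10.75 [ 0.19  0.39  1.58  0.    1.16 -0.6 ]
shift [0.849 0.309 0.063] spin 0.372
shift [0.852 0.305 1.763] spin 0.372
bar 0.478165389174014 0.22386680111383558 [0.00904033 0.04217197] 66.62157440185547
```

View pics/r7.png

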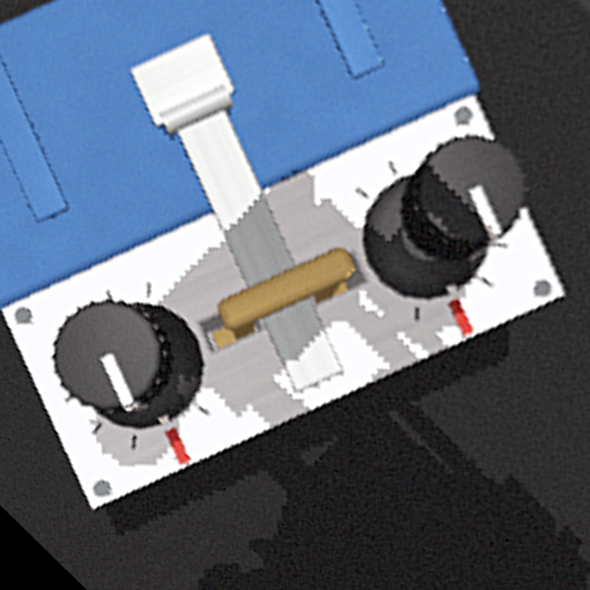

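Both pointers are in line with their red marks: left cap (117,380) to mark (178,445), right cap (485,210) to mark (460,317). The bar is clear between them. Now the shackle, with the jaws partly closed first.

Request:
step_arm(motion=[[[0.4,0.15,0],0.18],[[0.85,0.31,0],0.37],[[0.85,0.31,0],0.37],[[0.85,0.31,0],0.37],[[0.85,0.31,0.6],0.37],[[0.85,0.31,1.2],0.37],[[0.85,0.31,1.6],0.37],[[0.85,0.31,1.75],0.37],[[0.85,0.31,1.75],0.37]], hand=130)

```text
time: 11.92
tool_pos: [0.4777, 0.2243, 0.0893]
tool_rot: [-3.141, -0.0, 1.996]
contact_force: [-0.6, -0.2, -0.6]
opening: 0.0447
grip_force: 0.0
```

Request:
step_arm(motion=[[[0,0,0],0],[[0,0,0],0],[[0,0,0],0],[[0,0,0],0],[[0,0,0],0],[[0,0,0],0],[[0,0,0],0]], hand=255, squeeze=8)

```text
time: 12.8
tool_pos: [0.4778, 0.2249, 0.0898]
tool_rot: [3.141, 0.0, 1.996]
contact_force: [0.5, -0.2, 1.5]
opening: 0.0095
grip_force: 8.0
```

```bash
python3 - <<'E'
from h import *
from cell import robot
s=robot.observe();print(s)
M=R.from_euler('xyz',s['tool_rot']).as_matrix();print(M.T@s['contact_force'])
E
```

```text
{'time': 12.8, 'qpos': array([ 2.94808896e-01,  5.21813652e-01,  1.71417937e+00,  1.03677871e-04,
        9.04811577e-01, -1.30389511e-01]), 'qvel': array([ 0.00139695,  0.00082371, -0.0005482 , -0.00093038,  0.00118693,
       -0.00162742]), 'joint_efforts': array([-1.78196649e-01, -4.49889028e+01, -1.76894313e+01, -3.69065290e-02,
        2.79638814e-01,  1.17476162e-02]), 'tool_pos': array([0.47777292, 0.22494966, 0.08977189]), 'tool_rot': array([3.14080069e+00, 2.15818950e-05, 1.99593070e+00]), 'contact_force': array([ 0.5476405 , -0.22448857,  1.53096489]), 'torque': array([ 0.03054922, -0.0822077 , -0.01543945]), 'grip_force': 8.000027686357498, 'opening': 0.00951748185835845}
[-0.43040898  0.40751492 -1.53063334]
```

The grip is good and the side force is negligible. I'll firm up the grip and lift slowly.

Request:
step_arm(motion=[[[0,0,0],0],[[0,0,0],0],[[0,0,-0.05],0],[[0,0,-0.1],0],[[0,0,-0.15],0],[[0,0,-0.2],0],[[0,0,-0.2],0]], squeeze=16)

```text
time: 13.68
tool_pos: [0.4773, 0.2247, 0.1017]
tool_rot: [-3.141, -0.0, 1.996]
contact_force: [-0.1, 0.1, -2.0]
opening: 0.0098
grip_force: 16.0
```

Only its weight (about 2 N) registers, so it is sliding freely.

Request:
step_arm(motion=[[[0,0,-0.1],0],[[0,0,-0.2],0],[[0,0,-0.3],0],[[0,0,-0.4],0],[[0,0,-0.5],0],[[0,0,-0.6],0],[[0,0,-0.6],0]])

```text
time: 14.55
tool_pos: [0.4778, 0.2249, 0.1381]
tool_rot: [3.14, 0.0, 1.996]
contact_force: [0.2, 0.8, -0.6]
opening: 0.0098
grip_force: 16.0
```

Request:
step_arm(motion=[[[0,0,-0.15],0],[[0,0,-0.4],0],[[0,0,-0.7],0],[[0,0,-1.1],0],[[0,0,-1.5],0],[[0,0,-1.75],0],[[0,0,-1.9],0],[[0,0,-1.9],0],[[0,0,-1.9],0],[[0,0,-1.9],0]])

```text
time: 15.8
tool_pos: [0.4772, 0.2247, 0.2508]
tool_rot: [-3.14, -0.0, 1.996]
contact_force: [0.2, -0.0, -1.3]
opening: 0.0095
grip_force: 16.0
```

Request:
step_arm(motion=[[[0,0,0],0],[[0,0,0],0],[[0,0,0],0],[[0,0,0],0]])

```text
time: 16.3
tool_pos: [0.4775, 0.2248, 0.2515]
tool_rot: [3.142, -0.0, 1.996]
contact_force: [1.0, 0.3, -2.1]
opening: 0.0097
grip_force: 16.0
```

```bash
python3 - <<'E'
from h import *
from cell import robot
s=robot.observe();print(s['tool_pos'],s['contact_force'],s['opening'],s['grip_force'],s['time'])
d=robot.read_camera('scene');im=d['pixels'][120:330,100:340]
cv2.imwrite('pics/s9.png',cv2.resize(im,None,fx=2.8,fy=2.8,interpolation=cv2.INTER_CUBIC)[:,:,::-1])
E
```

```text
[0.47750051 0.22478931 0.25152819] [ 1.01141031  0.34376441 -2.06425311] 0.009733086814845592 15.999603867530823 16.3
```

View pics/s9.png

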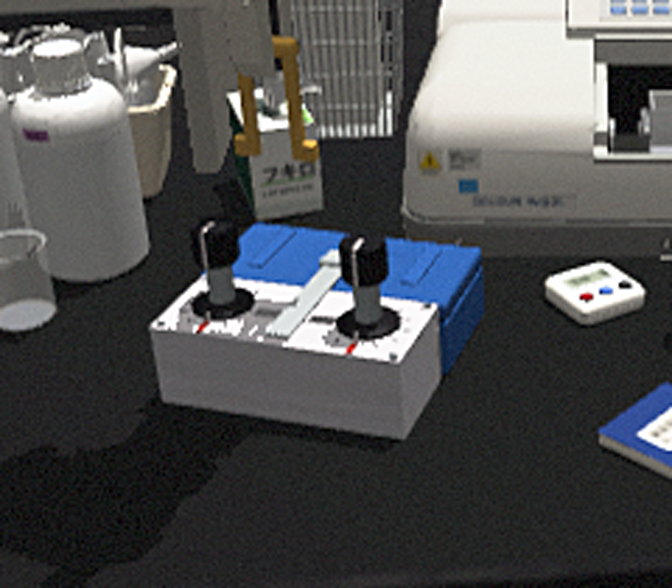

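The brass shackle (275,100) hangs upright in the gripper, clear of the block. Both dials, at (215,250) and (362,262), point to their red marks, so I'm handing in.

```bash
python3 -c "
from cell import robot
print(robot.hand_in())"
```

```text
the job is handed in; nothing more can be done
None
```

Job handed in at about 16 s: both dials stand at their red marks and the shackle is held upright and still with its bar about 25 cm up, clear of the block; the interface returned no verdict.

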